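Cassette under the probe, shutter lever held open

ROBOT

A 6-joint arm with a two-finger parallel gripper is mounted at the origin on a cart in front of the work surface, level with it; the furniture and walls round the work are solid. World frame = base frame: x ahead of the robot, y to its left, z up, the work surface at z = 0. Lengths are in mm, angles in rad, forces in N, time in s.
With the tool pointing down it reaches from about 275 to 850 mm from the base axis. Payload 5.2 kg.
Tool frame: the origin (TCP) lies midway between the tips of the shut fingers; the grasp point (between the pads) lies 19 mm behind it; z points along the fingers, y is the line along which they close (so a half turn about z gives the same grasp; the last joint's range is limited). The gripper opens to 85 mm and grips with 20 to 120 N. Pads are 22 mm wide; open, the fingers measure 114 mm over their backs; the gripper's body (76 mm by 85 mm) begins 54 mm behind the grasp point. The pads swing forward as they close: fully open they stand 13 mm farther back than shut.
Start: joints at [-1.401, 0.259, 1.535, -0, 1.348, -0.203], TCP at [200.344, -512.218, 231.31] pointing down, gripper open.
Joint ranges: [-3.14, 3.14], [-0.91, 2.08], [0.19, 2.58], [-1.22, 4.36], [0.22, 2.71], [-3.12, 3.12]. Speed limits (rad/s): [2.57, 2.57, 3.14, 3.14, 3.14, 3.14].

INTERFACE

Orientations are given as a 3x3 rotation matrix whose columns are the frame's x, y, z axes.
In Python, from cell import * gives the robot as it stands.
- The arm moves only by the shell command python3 -m creep 'ROWS' [OPENING] [FORCE]. ROWS is JSON, a list of rows, each an object of numbers: "tx", "ty", "tz": the shift along the tool's x, y, z in mm; "spin": the turn about the tool's z in degrees. In form: [{"tx": .., "ty": .., "tz": .., "spin": ..}, ...]. A call has 1 to 5 rows; each row shifts and turns the commanded pose from where the row before left it, along the tool's axes as they then stand; what a row does not reach is not made up. A row lasts 1/12 s, in which the tool goes at most 41.7 mm and 7.16 degrees, less where a joint would pass 70% of its speed; a pose out of reach is approached as far as the arm can. A call with a gripper value outside its range is refused whole. OPENING is the closure, from 0 (fully open) to 1 (shut), set as the call begins (- or left out, the last holds). The fingers move at their own pace and stop on an object; FORCE is the grip in N (left out, the last holds). Time passes only in rows, so rows that do not move let the fingers close. It gives the time, the measured TCP pose, the force, the opening and the grip force at its end, in the units of the state.
- get_state(): the state, without advancing time (a new reading comes with each control period).
- get_image(name): name is "scene" or "side" or "wrist"; returns the picture (480x640x3 uint8, blue, green, red); there is no depth.
- camera_model(name): a dict with "K" (3x3 intrinsics, pixels), "cam_to_world" (4x4, takes a point from camera to world coordinates); the wrist camera has in their place "mount" (4x4, takes a point from camera to tool coordinates, whose origin is the TCP and whose axes are the flange's). Camera axes: x right, y down, z forward; pixel columns grow to the right and rows downward; lengths in mm; the calibration is good to about 2 mm. The wrist camera is an equidistant fisheye: a pixel r from the principal point sees the ray r / f radians off the axis. A picture is of the moment at which its call begins: read the wrist's pose just before it. camera_model takes no time and is no camera call.
- hand_in(): hands the job in; it is judged then, once.
Trained networks look in the newest picture that a camera, given by its name, has taken for a name from the list of things; names that differ only in an ending like _2 or _b are one class to them, and where a whole thing is asked for, a point or a joint stands for the part that bears it (a point fixed in the world has none). Each returns a list of dicts, best first, with "conf" (0 to 1); they miss things now and then, are a little off and sometimes report something else, mostly with a low value. They report only what shows in the picture. A call takes as long as a camera call.
- spot_in(camera, thing): "location" ([x, y, z] in mm, in the coordinates of the camera as it stood for that picture, good to about 4 mm: the middle of the surface that is visible of it).
- place_of(camera, thing): "location" ([x, y, z] in mm, in the coordinates of the camera as it stood for that picture, good to about 4 mm: a listed point, or the origin of a listed thing).
The state is a dict: "clock": time; "joint_pos": joint angles; "dq": joint speeds; "joint_efforts": joint torques, N m; "tool_pos": TCP position; "ee_rot": TCP orientation; "ft_force": force on the tool from outside, world axes, zero at the start; "moment": the same for the moment, N m; "width": finger opening in mm; "grasp_force": force on a finger pad.
Only numpy, scipy, OpenCV 4.12 (cv2) and the standard library are available. Lean on these libraries where they do the work, as an engineer would, in place of code of your own. Each camera call takes 0.05 s, during which the arm holds its last target. There are 200 camera calls.

TASK

Without lifting it off the worktop, slide the cassette carrier until the round sample well of its test cassette sits directly under the tip of the reader's fixed needle, and let go of the carrier. Then swing the reader's spring-return lever forward, all the way to its stop, so that the shutter is open for the reading. The program finishes while still holding the lever at its stop, with the well still under the needle tip; leave the tip box, the bottle and the petri dish where they are.

Things in the scene. Friction and masses are not known exactly. Their poses are not given: they have to be found in the camera images.
- reader: The test reader, fixed to the worktop: grey housing 85 x 85 mm, 56 mm high, on a 100 x 100 x 8 mm foot. Origin: centre of the foot's underside; x points to its back, y to its left, z up; its front (-x) faces roughly to the robot. From its front a boom reaches out, 44 to 54 mm above the worktop and 85 mm ahead of the origin, with a vertical needle at its end. The lever lies on its top.
- needle_tip (a point): Lower end of the fixed vertical needle, 22 mm above the worktop, at (-85, 0, 22) mm in the reader's frame. 42 mm free between it and the housing's front face.
- shutter (a joint): Angle of the spring-return lever about its vertical pivot on the reader's top, rad. 0: at rest, the lever points to the reader's left and 15 degrees to its back. It grows as the lever swings forward (counter-clockwise seen from above) to the stop at 0.90. The spring always drives it back to 0: about 3 N at the pin at rest, 6 N at the stop.
- lever_pivot (a point): Point on the lever's pivot axis, at (0, 15, 62) mm in the reader's frame; the lever's underside is at this height.
- lever_pin (a point): Centre of the upper end of the grey upright round pin at the lever's free end: 14 mm in diameter, 36 mm tall (70 to 106 mm above the worktop), 85 mm from the pivot axis. Moves with the lever; a finger can push it or two can pinch it from above. Below it the lever is a bar 14 mm wide, 63 to 69 mm above the worktop, with an 18 mm round boss under the pin (62 to 70 mm).
- carrier: Loose grey-painted metal sled 130 x 44 mm, 8 mm thick, about 0.25 kg, lying on the worktop. Origin: centre of its underside; x along its length, from the fin end to the cassette end; z up. A white test cassette (68 x 20 mm, along x) is fixed in its pocket, and a grey plastic upright fin stands at its other end.
- well (a point): Centre of the round sample well (6 mm wide) near the far end of the test cassette, at (45, 0, 12) mm in the carrier's frame.
- fin_top (a point): Centre of the fin's upper edge, at (-46, 0, 56) mm in the carrier's frame. The fin is 12 mm thick (carrier y), 30 mm long (carrier x), and stands from 12 to 56 mm above the worktop: the place to grip the carrier.
- tip_box: Bystander: loose rack of pipette tips, 84 x 118 x 61 mm, origin at the centre of its underside.
- buffer_bottle: Bystander: loose white bottle with a screw cap, 38 x 38 x 88 mm, origin at the centre of its underside. A tall computer monitor stands on the worktop to its right (y below -0.3 m at x 0.5 to 0.75 m): go round it on the robot's side.
- petri: Bystander: loose closed petri dish, 91 mm in diameter, 15 mm high, origin at the centre of its underside.

How it is judged:
By the outcome, as a careful person would: the job done as asked, in the order asked, and still so for the second after the job is handed in, while the arm keeps its last pose, push and grip.
It also fails if it takes over 61 s, if anything falls off the work surface, if the arm or the gripper's body presses on something with over 40 N, if the wrist force passes 120 N, or if a joint passes its speed limit or range.

## Working session

There is one attempt and no reset: what is moved stays moved. The work goes in short steps, Python scripts to look and compute and a shell command to move; the robot and the scene stay as the last step left them, time stands still between calls to the robot, and variables do not carry over. Pictures are saved under pics/ and viewed, at most 10 in all, crops included, and the job is handed in when it is done.

```bash
mkdir -p pics; cat > h.py <<'E'
from cell import *
import numpy as np, cv2
def T(cam):
    m=camera_model(cam)
    if 'cam_to_world' in m: return np.array(m['cam_to_world'])
    s=get_state(); A=np.eye(4); A[:3,:3]=s['ee_rot']; A[:3,3]=s['tool_pos']
    return A@np.array(m['mount'])
def proj(cam,P):
    m=camera_model(cam);K=np.array(m['K']);p=np.linalg.inv(T(cam))@np.append(P,1)
    return (K@p[:3]/p[2])[:2].round(1)
def find(cam,things,f=place_of,n=2):
    M=T(cam)
    for t in things:
        for d in f(cam,t)[:n]:
            print(cam,t,round(d['conf'],2),(M@np.append(d['location'],1))[:3].round(1))
E
python3 - <<'E'
from h import *
s=get_state();print(s['clock'],s['tool_pos'],np.array(s['ee_rot']).round(2).tolist(),s['width'])
print(camera_model('wrist'))
for c in ['scene','side']:
    cv2.imwrite(f'pics/{c}0.png',get_image(c))
    find(c,['reader','needle_tip','lever_pivot','lever_pin','carrier','well','fin_top','tip_box','buffer_bottle','petri'],n=1)
E
```

```text
0.0 [ 200.24666346 -511.66899859  230.45157011] [[0.93, 0.36, -0.0], [0.36, -0.93, 0.0], [0.0, -0.0, -1.0]] 85.13590957085846
{'K': array([[371.64829954,   0.        , 315.94606916],
       [  0.        , 371.64829954, 239.67071968],
       [  0.        ,   0.        ,   1.        ]]), 'mount': array([[ 1.35575403e-04, -9.66183503e-01, -2.57855425e-01,
         6.54211268e+01],
       [ 9.99999884e-01,  1.18065811e-05,  4.81541403e-04,
        -3.99021002e-01],
       [-4.62212969e-04, -2.57855460e-01,  9.66183393e-01,
        -1.42961181e+02],
       [ 0.00000000e+00,  0.00000000e+00,  0.00000000e+00,
         1.00000000e+00]])}
scene reader 0.76 [630.4 -64.    1.2]
scene needle_tip 0.6 [545.8 -59.7  21.6]
scene lever_pivot 0.93 [633.2 -47.3  62.5]
scene lever_pin 0.72 [658.6  32.6 105.5]
scene carrier 0.85 [482.2 205.5   4.5]
scene well 0.95 [527.6 211.7  11.7]
scene fin_top 0.26 [483.8 209.3   2.9]
scene tip_box 0.86 [492.  331.7  -6.4]
scene buffer_bottle 0.96 [ 560.8 -222.     1.9]
scene petri 0.69 [ 713.4 -247.     2.3]
side reader 0.8 [628.  -63.3  -1.9]
side needle_tip 0.59 [545.2 -59.2  23.8]
side lever_pivot 0.72 [627.6 -51.8  62.5]
side lever_pin 0.72 [656.9  34.3 107.2]
side well 0.71 [530.9 212.9  16. ]
side fin_top 0.85 [439.4 205.9  56. ]
side tip_box 0.79 [492.2 332.3  -2.3]
side buffer_bottle 0.66 [ 5.534e+02 -2.233e+02 -1.000e-01]
side petri 0.87 [ 711.5 -247.2    3.5]
```

View pics/scene0.png

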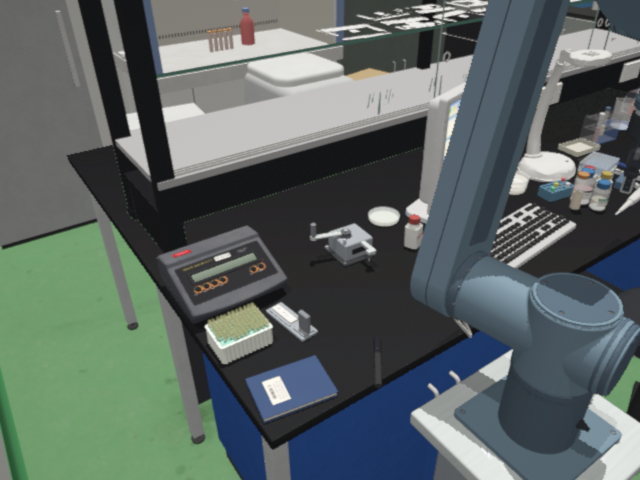

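View pics/side0.png

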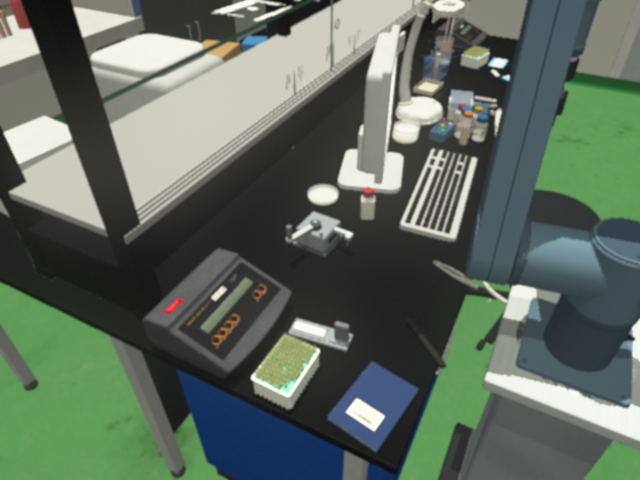

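Both views agree. The carrier lies left of the reader with its fin toward the robot, well at about (529,212) and fin at (439,206). The needle is near (545,-59). In the scene picture the fin is at pixel (304,321) and the reader at (348,243). I'm heading above the fin.

```bash
python3 -m creep '[{"tx":25,"ty":-31},{"tx":25,"ty":-31},{"tx":25,"ty":-31},{"tx":25,"ty":-31},{"tx":25,"ty":-31}]' 0 40
python3 -m creep '[{"tx":25,"ty":-31},{"tx":25,"ty":-31},{"tx":25,"ty":-31},{"tx":25,"ty":-31},{"tx":25,"ty":-31}]'
```

```text
validation failed for argument at $[0]...
validation failed for argument at $[0]...
```

```bash
python3 -m creep '[{"tx":25,"ty":-31,"tz":0,"spin":0},{"tx":25,"ty":-31,"tz":0,"spin":0},{"tx":25,"ty":-31,"tz":0,"spin":0},{"tx":25,"ty":-31,"tz":0,"spin":0},{"tx":25,"ty":-31,"tz":0,"spin":0}]' 0 40
python3 -m creep '[{"tx":25,"ty":-31,"tz":0,"spin":0},{"tx":25,"ty":-31,"tz":0,"spin":0},{"tx":25,"ty":-31,"tz":0,"spin":0},{"tx":25,"ty":-31,"tz":0,"spin":0},{"tx":25,"ty":-31,"tz":0,"spin":0}]'
```

```text
clock: 1.52
tool_pos: [260.4, -320.6, 231.2]
ee_rot: [[0.932, 0.363, 0.0], [0.363, -0.932, 0.0], [0.0, 0.0, -1.0]]
ft_force: [0.5, 0.3, 0.7]
width: 85.4
grasp_force: 0.0
clock: 1.93
tool_pos: [320.3, -130.7, 231.6]
ee_rot: [[0.932, 0.363, 0.001], [0.363, -0.932, -0.001], [0.001, 0.001, -1.0]]
ft_force: [0.9, 0.5, 0.6]
width: 85.6
grasp_force: 0.0
```

```bash
python3 -m creep '[{"tx":26,"ty":-30,"tz":0,"spin":0},{"tx":26,"ty":-30,"tz":0,"spin":0},{"tx":26,"ty":-30,"tz":0,"spin":0},{"tx":26,"ty":-30,"tz":0,"spin":0},{"tx":26,"ty":-30,"tz":0,"spin":0}]'
python3 -m creep '[{"tx":26,"ty":-30,"tz":0,"spin":0},{"tx":26,"ty":-30,"tz":0,"spin":0},{"tx":26,"ty":-30,"tz":0,"spin":0},{"tx":20,"ty":-25,"tz":0,"spin":0},{"tx":0,"ty":0,"tz":0,"spin":6}]'
python3 -m creep '[{"tx":0,"ty":0,"tz":0,"spin":6},{"tx":0,"ty":0,"tz":0,"spin":5},{"tx":0,"ty":0,"tz":20,"spin":0},{"tx":0,"ty":0,"tz":0,"spin":0}]'
python3 - <<'E'
from h import *
cv2.imwrite('pics/w1.png',get_image('wrist'))
print(get_state()['tool_pos'])
find('wrist',['carrier','well','fin_top','needle_tip','lever_pin','reader'])
find('wrist',['well','fin_top','carrier'],spot_in)
E
```

```text
clock: 2.35
tool_pos: [386.9, 56.7, 231.7]
ee_rot: [[0.931, 0.364, 0.001], [0.364, -0.931, -0.0], [0.001, 0.001, -1.0]]
ft_force: [0.7, -1.2, -0.0]
width: 85.1
grasp_force: 0.0
clock: 2.77
tool_pos: [437.3, 202.5, 231.3]
ee_rot: [[0.963, 0.269, 0.001], [0.269, -0.963, 0.003], [0.002, -0.002, -1.0]]
ft_force: [-0.5, -0.4, -0.9]
width: 85.5
grasp_force: 0.0
clock: 3.1
tool_pos: [434.5, 197.2, 208.9]
ee_rot: [[0.997, 0.076, -0.004], [0.076, -0.997, -0.001], [-0.004, 0.001, -1.0]]
ft_force: [-0.2, -0.4, -1.4]
width: 85.4
grasp_force: 0.0
[434.79333121 197.20750051 210.01645789]
wrist carrier 0.86 [4.846e+02 2.133e+02 3.000e-01]
wrist well 0.63 [527.7 214.1  14.9]
wrist well 0.56 [442.  206.8  58.8]
wrist fin_top 0.69 [441.9 205.   58.1]
wrist needle_tip 0.6 [548.9 -56.7  21.9]
wrist reader 0.61 [631.5 -61.8   1. ]
wrist well 0.56 [485.5 207.7  12.5]
wrist fin_top 0.94 [488.9 209.5  12.7]
wrist carrier 0.82 [484.2 214.3  13.8]
```

View pics/w1.png

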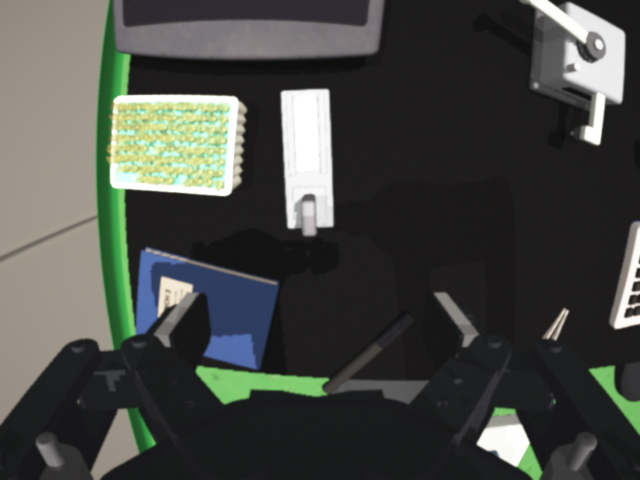

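The wrist view shows the carrier nearly upright at columns 282-332, rows 90-228, with the fin at (309,215). The tip box is to its left and the needle boom is at top right. Next I'll get the carrier's yaw and the fin position from pixels.

```bash
cat >> h.py <<'E'
def ray(cam,u,v,z,M=None):
    m=camera_model(cam);K=np.array(m['K']);M=T(cam) if M is None else M
    x=np.array([(u-K[0,2])/K[0,0],(v-K[1,2])/K[1,1]])
    if cam=='wrist':
        r=np.hypot(*x);d=np.r_[x/max(r,1e-9)*np.sin(r),np.cos(r)]
    else: d=np.r_[x,1]
    d=M[:3,:3]@d; o=M[:3,3]; return (o+d*(z-o[2])/d[2]).round(1)
E
python3 - <<'E'
from h import *
for n,p,z in [('TL',(282,91),8),('TR',(329,90),8),('BL',(289,228),8),('BR',(333,226),8),('fin near',(309,235),56),('fin far',(308,204),56),('fin c',(308.5,220),56)]: print(n,ray('wrist',*p,z))
im=cv2.imread('pics/w1.png')
cv2.imwrite('pics/w1c.png',cv2.resize(im[80:250,260:350],None,fx=3.4,fy=3.4,interpolation=cv2.INTER_CUBIC))
E
```

```text
TL [548.  237.5   8. ]
TR [551.9 194.5   8. ]
BL [418.9 222.3   8. ]
BR [424.1 180.4   8. ]
fin near [425.6 202.7  56. ]
fin far [451.5 205.4  56. ]
fin c [438.2 204.   56. ]
```

View pics/w1c.png

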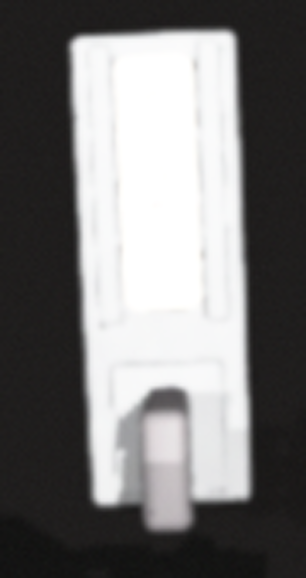

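```bash
python3 -m creep '[{"tx":0,"ty":0,"tz":0,"spin":-2},{"tx":5.5,"ty":-6,"tz":30,"spin":0},{"tx":0,"ty":0,"tz":35,"spin":0},{"tx":0,"ty":0,"tz":35,"spin":0},{"tx":0,"ty":0,"tz":30,"spin":0}]' 0 40
python3 -m creep '[{"tx":0,"ty":0,"tz":30,"spin":0},{"tx":0,"ty":0,"tz":20,"spin":0},{"tx":0,"ty":0,"tz":9,"spin":0},{"tx":0,"ty":0,"tz":0,"spin":0},{"tx":0,"ty":0,"tz":0,"spin":0}]'
```

```text
clock: 4.02
tool_pos: [440.6, 204.0, 79.8]
ee_rot: [[0.994, 0.111, 0.0], [0.111, -0.994, 0.0], [0.0, -0.0, -1.0]]
ft_force: [0.4, -0.3, -0.8]
width: 85.3
grasp_force: 0.0
clock: 4.43
tool_pos: [441.3, 204.0, 22.7]
ee_rot: [[0.994, 0.111, 0.0], [0.111, -0.994, 0.0], [0.0, -0.0, -1.0]]
ft_force: [0.6, -0.2, 0.1]
width: 85.1
grasp_force: 0.0
```

```bash
python3 -m creep '[{"tx":0,"ty":0,"tz":0,"spin":0},{"tx":0,"ty":0,"tz":0,"spin":0},{"tx":0,"ty":0,"tz":0,"spin":0},{"tx":0,"ty":0,"tz":0,"spin":0},{"tx":0,"ty":0,"tz":0,"spin":0}]' 1 50
python3 -m creep '[{"tx":0,"ty":0,"tz":0,"spin":0},{"tx":0,"ty":0,"tz":0,"spin":0},{"tx":0,"ty":0,"tz":0,"spin":0},{"tx":0,"ty":0,"tz":0,"spin":0},{"tx":0,"ty":0,"tz":0,"spin":0}]'
```

```text
clock: 4.85
tool_pos: [441.3, 204.1, 23.0]
ee_rot: [[0.994, 0.111, 0.001], [0.111, -0.994, 0.0], [0.001, -0.0, -1.0]]
ft_force: [0.5, 0.5, -0.2]
width: 25.4
grasp_force: 0.0
clock: 5.27
tool_pos: [441.2, 204.1, 22.8]
ee_rot: [[0.994, 0.111, 0.001], [0.111, -0.994, 0.0], [0.001, -0.0, -1.0]]
ft_force: [-1.3, -0.1, 5.0]
width: 11.1
grasp_force: 50.1
```

```bash
python3 -m creep '[{"tx":-0.5,"ty":8,"tz":0,"spin":0},{"tx":-1,"ty":18,"tz":0,"spin":0},{"tx":-1.2,"ty":26,"tz":0,"spin":0},{"tx":-1.3,"ty":28,"tz":0,"spin":0},{"tx":-1.4,"ty":28,"tz":0,"spin":0}]'
python3 -m creep '[{"tx":-1.4,"ty":28,"tz":0,"spin":0},{"tx":-1.4,"ty":28,"tz":0,"spin":0},{"tx":-1.4,"ty":28,"tz":0,"spin":0},{"tx":-1,"ty":16,"tz":0,"spin":0},{"tx":0,"ty":6,"tz":0,"spin":0}]'
python3 -m creep '[{"tx":0,"ty":0,"tz":0,"spin":0},{"tx":0,"ty":0,"tz":0,"spin":0}]'
python3 - <<'E'
from h import *
cv2.imwrite('pics/w2.png',get_image('wrist'))
find('wrist',['well','needle_tip','reader','lever_pin'])
for c in ['scene','side']:
    im=get_image(c); cv2.imwrite(f'pics/{c}2.png',im)
    find(c,['well','needle_tip','reader','lever_pin'],n=1)
E
```

```text
clock: 5.68
tool_pos: [448.0, 95.8, 22.8]
ee_rot: [[0.994, 0.112, 0.002], [0.112, -0.994, 0.001], [0.002, -0.001, -1.0]]
ft_force: [-1.3, 8.8, 11.7]
width: 11.3
grasp_force: 51.5
clock: 6.1
tool_pos: [454.6, -11.8, 22.8]
ee_rot: [[0.994, 0.108, 0.001], [0.108, -0.994, 0.0], [0.001, -0.0, -1.0]]
ft_force: [-0.1, 7.0, 6.5]
width: 11.1
grasp_force: 50.7
clock: 6.27
tool_pos: [454.8, -11.8, 22.8]
ee_rot: [[0.994, 0.11, 0.001], [0.11, -0.994, -0.002], [0.001, 0.002, -1.0]]
ft_force: [-0.9, -4.3, 5.4]
width: 11.0
grasp_force: 50.2
wrist well 0.77 [541.4  -0.9  13.7]
wrist needle_tip 0.74 [544.6 -54.4  20.6]
scene well 0.74 [538.5  -1.1  11.5]
scene needle_tip 0.97 [544.6 -56.8  19.6]
scene reader 0.86 [630.7 -61.1   1.1]
scene lever_pin 0.81 [658.5  33.9 104.4]
side well 0.97 [542.2  -3.7  15.7]
side needle_tip 0.76 [547.7 -60.   20.4]
side reader 0.9 [631.  -61.9  -0.7]
side lever_pin 0.79 [660.   33.7 104.1]
```

View pics/w2.png

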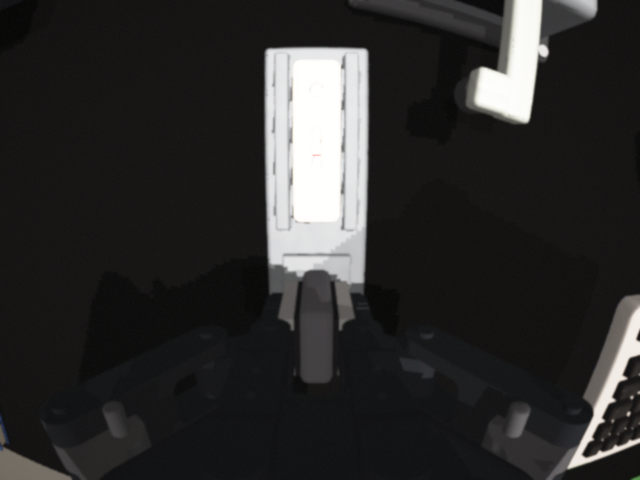

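The wrist picture shows the well at about (317,89) and the boom end at about (470-525, 70-120). I'll zoom in to locate the needle.

```bash
python3 - <<'E'
from h import *
im=cv2.imread('pics/w2.png')
a=cv2.resize(im[50:140,290:550],None,fx=3,fy=3,interpolation=cv2.INTER_CUBIC)
a=np.clip(255*(a/255.)**.5,0,255).astype(np.uint8)
rows=[a]
for c in ['scene','side']:
    u,v=proj(c,[545,-35,20]).astype(int)
    b=cv2.imread(f'pics/{c}2.png')[v-35:v+35,u-50:u+50]; rows.append(cv2.resize(b,(390,273),interpolation=cv2.INTER_CUBIC)); print(c,u-50,v-35)
cv2.imwrite('pics/c2.png',np.vstack([a,np.hstack(rows[1:])]))
print(ray('wrist',317,89,12))
M=T('wrist');K=np.array(camera_model('wrist')['K'])
for P in [(545.7,-58.5,22),(545.7,-58.5,44)]:
    p=(np.linalg.inv(M)@np.append(P,1))[:3];t=np.arctan2(np.hypot(p[0],p[1]),p[2]);d=p[:2]/np.hypot(p[0],p[1]);print(P,d*t*K[0,0]+K[:2,2])
E
```

```text
scene 311 229
side 293 215
[542.1  -1.1  12. ]
(545.7, -58.5, 22) [460.35633467  99.7716487 ]
(545.7, -58.5, 44) [483.43921565  93.85224939]
```

View pics/c2.png

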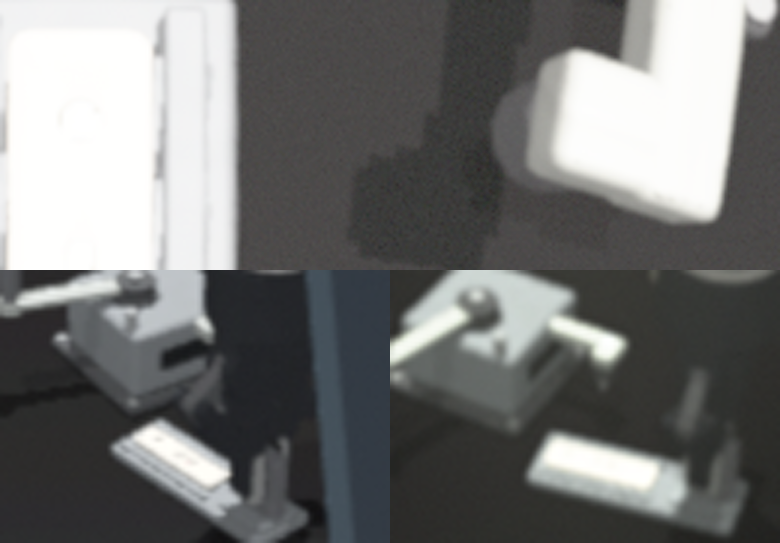

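```bash
python3 -m creep '[{"tx":-0.3,"ty":8,"tz":0,"spin":0},{"tx":-0.4,"ty":12,"tz":0,"spin":0},{"tx":-0.5,"ty":12,"tz":0,"spin":0},{"tx":-0.3,"ty":6,"tz":0,"spin":0},{"tx":0,"ty":0,"tz":0,"spin":0}]'
python3 - <<'E'
from h import *
s=get_state();print(s['tool_pos'])
im=get_image('wrist');cv2.imwrite('pics/w3.png',im)
find('wrist',['well','needle_tip'])
a=cv2.resize(im[40:150,280:480],(780,429),interpolation=cv2.INTER_CUBIC)
a=np.clip(255*(a/255.)**.6,0,255).astype(np.uint8)
im=get_image('side');find('side',['well','needle_tip'])
u,v=proj('side',[545,-50,20]).astype(int);print(u,v)
b=cv2.resize(im[v-11:v+11,u-50:u+50],(780,170),interpolation=cv2.INTER_CUBIC)
cv2.imwrite('pics/c3.png',np.vstack([a,b]))
print(s['tool_pos'])
E
```

```text
clock: 7.43
tool_pos: [457.3, -48.3, 22.8]
ee_rot: [[0.994, 0.11, 0.001], [0.11, -0.994, 0.0], [0.001, -0.0, -1.0]]
ft_force: [-0.5, -1.0, 7.5]
width: 11.4
grasp_force: 50.7
[457.29190256 -48.3154819   22.78471463]
wrist well 0.69 [543.7 -39.5  13.2]
wrist needle_tip 0.95 [547.2 -58.9  20.8]
wrist needle_tip 0.75 [456.  -46.5  55.9]
side well 0.82 [544.7 -41.3  15.2]
side needle_tip 0.84 [544.6 -60.1  22.5]
345 247
[457.29190256 -48.3154819   22.78471463]
```

View pics/c3.png

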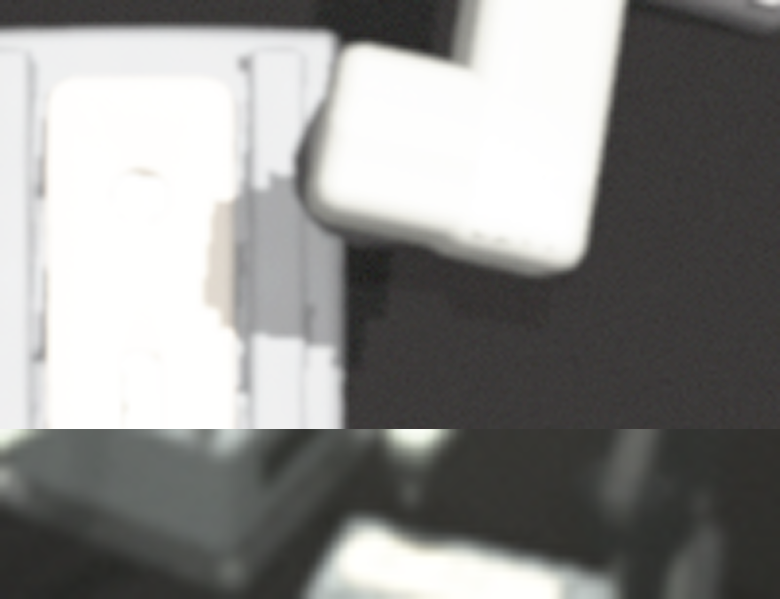

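```bash
python3 - <<'E'
from h import *
print('side tip',ray('side',347.2,246.2,22),ray('side',348,246.2,22),ray('side',347.2,247,22))
print('well',ray('wrist',315.6,89.2,12))
for z in (34,40,44): print(z,'hub w3',ray('wrist',280+362/3.9,40+178/3.9,z))
M=T('wrist');M2=M.copy();M2[:3,3]+=np.array([454.8-457.3,-11.8+48.3,0])
for z in (34,40,44): print(z,'hub w2',ray('wrist',471,95,z,M2))
E
```

```text
side tip [542.3 -53.5  22. ] [540.5 -54.4  22. ] [541.  -50.7  22. ]
well [544.3 -38.   12. ]
34 hub w3 [545.1 -58.2  34. ]
40 hub w3 [544.  -57.4  40. ]
44 hub w3 [543.3 -56.8  44. ]
34 hub w2 [546.1 -58.9  34. ]
40 hub w2 [544.9 -56.4  40. ]
44 hub w2 [544.1 -54.7  44. ]
```

```bash
python3 -m creep '[{"tx":-0.3,"ty":5,"tz":0,"spin":0},{"tx":-0.4,"ty":7,"tz":0,"spin":0},{"tx":-0.4,"ty":5,"tz":0,"spin":0},{"tx":0,"ty":2.2,"tz":0,"spin":0},{"tx":0,"ty":0,"tz":0,"spin":0}]'
python3 - <<'E'
from h import *
s=get_state();print(s['tool_pos'])
im=get_image('wrist');cv2.imwrite('pics/w4.png',im)
find('wrist',['well','needle_tip'])
get_image('side');find('side',['well','needle_tip'])
get_image('scene');find('scene',['well','needle_tip'])
E
```

```text
clock: 8.15
tool_pos: [458.0, -66.3, 22.8]
ee_rot: [[0.994, 0.111, 0.0], [0.111, -0.994, 0.001], [0.001, -0.001, -1.0]]
ft_force: [-1.2, 4.3, 9.2]
width: 11.3
grasp_force: 51.1
[457.97210722 -66.28872172  22.78634833]
wrist well 0.77 [544.7 -55.8  14.4]
wrist needle_tip 0.91 [545.8 -57.6  23.3]
side well 0.85 [547.4 -60.1  14.4]
side needle_tip 0.61 [544.5 -57.8  21.1]
scene well 0.72 [544.2 -55.8  14.7]
scene needle_tip 0.86 [545.  -59.   21.6]
```

```bash
python3 -m creep '[{"tx":-0.1,"ty":1.2,"tz":0,"spin":0},{"tx":0,"ty":0,"tz":0,"spin":0},{"tx":0,"ty":0,"tz":0,"spin":0}]'
python3 -m creep '[{"tx":0,"ty":0,"tz":0,"spin":0},{"tx":0,"ty":0,"tz":0,"spin":0},{"tx":0,"ty":0,"tz":0,"spin":0},{"tx":0,"ty":0,"tz":0,"spin":0},{"tx":0,"ty":0,"tz":0,"spin":0}]' 0
python3 -m creep '[{"tx":0,"ty":0,"tz":-15,"spin":0},{"tx":0,"ty":0,"tz":-30,"spin":0},{"tx":0,"ty":0,"tz":-35,"spin":0},{"tx":0,"ty":0,"tz":-35,"spin":0},{"tx":0,"ty":0,"tz":-25,"spin":0}]'
python3 -m creep '[{"tx":-5,"ty":-20,"tz":0,"spin":0},{"tx":-5,"ty":-20,"tz":0,"spin":0},{"tx":0,"ty":0,"tz":0,"spin":0}]'
python3 - <<'E'
from h import *
s=get_state();print(s['tool_pos'])
im=get_image('wrist');cv2.imwrite('pics/w5.png',im)
find('wrist',['well','needle_tip','lever_pin','lever_pivot','carrier','fin_top'])
a=cv2.imread('pics/w5.png')[:160,250:510]
p=get_image('side');find('side',['well','needle_tip','lever_pin'])
q=get_image('scene');find('scene',['well','needle_tip','lever_pin'])
o=[cv2.resize(a,(780,340),interpolation=cv2.INTER_CUBIC)]
r=[]
for c,i in (('scene',q),('side',p)):
    u,v=proj(c,[545,-58,20]).astype(int);print(u-30,v-20)
    r.append(cv2.resize(i[v-20:v+20,u-30:u+30],(390,260),interpolation=cv2.INTER_CUBIC))
cv2.imwrite('pics/c5.png',np.vstack(o+[np.hstack(r)]))
E
```

```text
clock: 8.85
tool_pos: [458.0, -67.0, 22.8]
ee_rot: [[0.994, 0.111, 0.001], [0.111, -0.994, 0.002], [0.001, -0.002, -1.0]]
ft_force: [0.5, 6.5, 9.7]
width: 11.1
grasp_force: 51.1
clock: 9.27
tool_pos: [457.7, -68.3, 22.1]
ee_rot: [[0.994, 0.111, -0.0], [0.111, -0.994, 0.0], [-0.0, -0.0, -1.0]]
ft_force: [0.1, 0.4, -0.2]
width: 71.4
grasp_force: 0.0
clock: 9.68
tool_pos: [458.4, -68.5, 165.0]
ee_rot: [[0.994, 0.111, 0.002], [0.111, -0.994, -0.001], [0.002, 0.001, -1.0]]
ft_force: [0.6, 0.3, -0.3]
width: 85.7
grasp_force: 0.0
clock: 9.93
tool_pos: [441.8, -27.2, 162.6]
ee_rot: [[0.994, 0.112, -0.001], [0.112, -0.994, 0.001], [-0.001, -0.002, -1.0]]
ft_force: [-1.3, 0.7, -0.4]
width: 85.2
grasp_force: 0.0
[441.83469118 -27.21970103 162.55797044]
wrist well 0.94 [545.2 -60.9  12.2]
wrist needle_tip 0.74 [548.9 -57.2  22.1]
wrist carrier 0.61 [501.7 -61.8  -1.7]
wrist carrier 0.48 [545.9 -56.2   9.4]
wrist fin_top 0.68 [457.8 -64.9  56.1]
side well 0.96 [541.8 -59.1  15.2]
side needle_tip 0.83 [545.9 -62.4  21.7]
side needle_tip 0.28 [ 5.546e+02 -2.197e+02 -5.000e-01]
side lever_pin 0.57 [659.   34.6 108.2]
scene well 0.19 [ 712.2 -251.3    2.4]
scene needle_tip 0.75 [545.2 -57.   24.7]
scene lever_pin 0.64 [657.9  34.5 105.4]
338 241
317 225
```

View pics/c5.png

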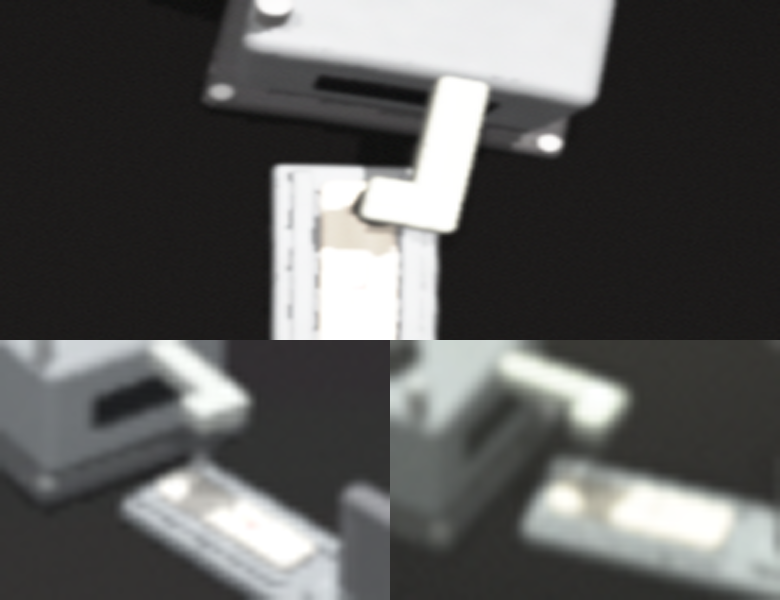

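The crop shows the well end lying under the boom's knuckle and needle. In the scene inset the needle at about (200,465) ends over the cassette's shaded end. Next I'll work out the residual from the carrier's edges.

```bash
python3 - <<'E'
from h import *
g=cv2.cvtColor(cv2.imread('pics/w5.png'),cv2.COLOR_BGR2GRAY).astype(float)
def edges(v,a,b):
    r=g[v,a:b]; k=np.diff(r); return a+np.argmax(k)+.5, a+np.argmin(k)+.5
L=[];R=[]
for v in range(110,170,6):
    w=np.where(g[v,300:430]>110)[0]+300; l,r=w[0]-.5,w[-1]+.5
    L.append(ray('wrist',l,v,8));R.append(ray('wrist',r,v,8))
L=np.array(L);R=np.array(R)
for n,E in(('L',L),('R',R)):
    p=np.polyfit(E[:,0],E[:,1],1);print(n,np.degrees(np.arctan(p[0])),np.polyval(p,545),np.std(E[:,1]-np.polyval(p,E[:,0])))
F=[]
for u in range(345,372,4):
    k=np.diff(g[60:95,u]);v=60+np.argmax(k)+.5;F.append(ray('wrist',u,v,8))
print('front',np.array(F)[:, :2].tolist())
for z in(34,40): print('hub',ray('wrist',250+388/3,200/2.125,z))
E
```

```text
L 6.624360434370323 -37.45382744121643 0.027188743610520073
R 7.308438259882192 -81.8578471529092 0.06832905892784844
front [[564.4, -38.9], [564.8, -42.1], [564.4, -45.3], [564.9, -48.4], [565.4, -51.6], [565.8, -54.8], [566.3, -57.9]]
hub [550.  -63.7  34. ]
hub [549.  -62.7  40. ]
```

```bash
cat > avg.py <<'E'
from h import *
D={}
for c in ['wrist','side','scene']:
    for k in range(5):
        M=T(c);get_image(c)
        for t in ['well','needle_tip']:
            for d in place_of(c,t)[:1]:
                p=(M@np.append(d['location'],1))[:3]
                if np.hypot(p[0]-545,p[1]+58)<12: D.setdefault((c,t),[]).append(p)
for k,v in D.items(): print(k,len(v),np.mean(v,0).round(1),np.std(v,0).round(1))
E
python3 avg.py
```

```text
('wrist', 'well') 5 [544.5 -57.2  12.2] [1.9 1.2 1.1]
('wrist', 'needle_tip') 4 [546.9 -56.9  24.7] [1.3 1.2 1. ]
('side', 'well') 3 [546.  -59.7  16.1] [1.1 1.3 0.7]
('side', 'needle_tip') 4 [546.6 -61.2  22.6] [1.  0.6 1.6]
('scene', 'well') 5 [544.6 -56.9  11.8] [1.5 1.7 1. ]
('scene', 'needle_tip') 5 [545.1 -57.   20.8] [1.1 1.8 1.2]
```

Averaged over three cameras, the needle-to-well offset is about (1,-0.5) mm, so the carrier placement is good. On to the lever. Its rest pin is near (658.5,34), and at the stop it should be near (585,24).

```bash
python3 -m creep '[{"tx":20,"ty":-5,"tz":-15,"spin":0},{"tx":35,"ty":-6,"tz":-15,"spin":0},{"tx":37,"ty":-6,"tz":-10,"spin":0},{"tx":37,"ty":-6,"tz":0,"spin":0},{"tx":37,"ty":-6,"tz":0,"spin":0}]'
python3 -m creep '[{"tx":36,"ty":-6,"tz":0,"spin":0},{"tx":20,"ty":-2,"tz":0,"spin":0},{"tx":0,"ty":0,"tz":0,"spin":-6},{"tx":0,"ty":0,"tz":0,"spin":-7},{"tx":0,"ty":0,"tz":0,"spin":-7}]'
python3 - <<'E'
from h import *
print(np.array(get_state()['joint_pos']).round(2))
E
```

```text
clock: 13.35
tool_pos: [607.3, 18.2, 203.4]
ee_rot: [[0.994, 0.111, 0.002], [0.111, -0.994, -0.0], [0.002, 0.001, -1.0]]
ft_force: [0.1, -0.3, 0.4]
width: 85.3
grasp_force: 0.0
clock: 13.77
tool_pos: [660.3, 32.0, 201.4]
ee_rot: [[0.893, 0.45, -0.001], [0.45, -0.893, 0.0], [-0.001, -0.001, -1.0]]
ft_force: [-0.1, -0.5, 0.9]
width: 85.0
grasp_force: 0.0
[-0.12  0.48  1.29 -0.    1.38  0.98]
```

```bash
python3 -m creep '[{"tx":0,"ty":0,"tz":0,"spin":-7},{"tx":0,"ty":0,"tz":0,"spin":-7},{"tx":0,"ty":0,"tz":0,"spin":-7},{"tx":0,"ty":0,"tz":0,"spin":-7},{"tx":0,"ty":0,"tz":0,"spin":-7}]'
python3 -m creep '[{"tx":0,"ty":0,"tz":0,"spin":-7},{"tx":0,"ty":0,"tz":0,"spin":-7},{"tx":0,"ty":0,"tz":0,"spin":-7},{"tx":0,"ty":0,"tz":0,"spin":-7},{"tx":0,"ty":0,"tz":0,"spin":0}]'
python3 - <<'E'
from h import *
s=get_state();print(s['tool_pos'])
cv2.imwrite('pics/w6.png',get_image('wrist'))
find('wrist',['lever_pin','lever_pivot','reader'],n=1)
for k in range(2):
    get_image('wrist');find('wrist',['lever_pin','lever_pivot'],n=1)
E
```

```text
clock: 14.18
tool_pos: [660.0, 31.8, 202.0]
ee_rot: [[0.474, 0.881, -0.001], [0.881, -0.474, 0.0], [-0.0, -0.001, -1.0]]
ft_force: [0.1, 0.1, 0.0]
width: 85.1
grasp_force: 0.0
clock: 14.6
tool_pos: [659.9, 31.8, 202.0]
ee_rot: [[0.007, 1.0, -0.001], [1.0, -0.007, 0.0], [0.0, -0.001, -1.0]]
ft_force: [0.0, -0.2, -0.7]
width: 85.6
grasp_force: 0.0
[659.9311665   31.76797914 202.00070485]
wrist lever_pin 0.78 [656.8  28.8 104.6]
wrist lever_pivot 0.81 [627.5 -45.5  65.5]
wrist reader 0.83 [630.3 -64.7   0.9]
wrist lever_pin 0.93 [661.7  28.8 106.3]
wrist lever_pivot 0.66 [628.5 -47.6  62.5]
wrist lever_pin 0.78 [656.9  30.2 106.9]
wrist lever_pivot 0.62 [629.6 -46.3  66.9]
```

View pics/w6.png

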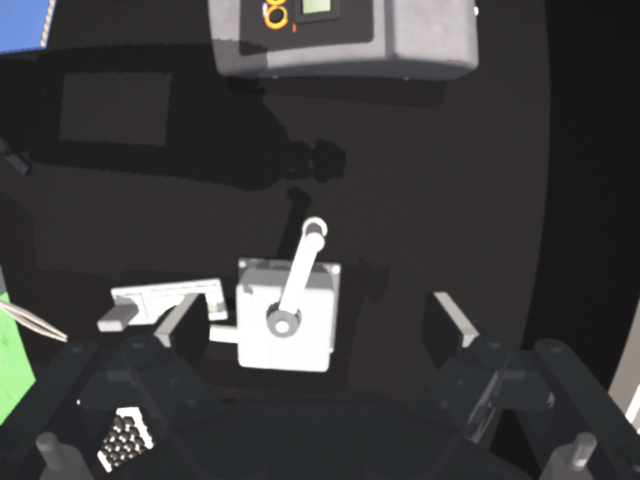

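The view shows the pin's top at about (314,240), centred between the open fingers. The lever runs down to its pivot at (285,322), and the carrier lies undisturbed at left. I'll descend and pinch the pin.

```bash
python3 -m creep '[{"tx":1,"ty":-1.5,"tz":25,"spin":0},{"tx":0,"ty":0,"tz":35,"spin":0},{"tx":0,"ty":0,"tz":30,"spin":0},{"tx":0,"ty":0,"tz":25,"spin":0},{"tx":0,"ty":0,"tz":11,"spin":0}]'
python3 -m creep '[{"tx":0,"ty":0,"tz":0,"spin":0},{"tx":0,"ty":0,"tz":0,"spin":0},{"tx":0,"ty":0,"tz":0,"spin":0},{"tx":0,"ty":0,"tz":0,"spin":0},{"tx":0,"ty":0,"tz":0,"spin":0}]' 1 40
python3 -m creep '[{"tx":0,"ty":0,"tz":0,"spin":0},{"tx":0,"ty":0,"tz":0,"spin":0},{"tx":0,"ty":0,"tz":0,"spin":0},{"tx":0,"ty":0,"tz":0,"spin":0},{"tx":0,"ty":0,"tz":0,"spin":0}]'
```

```text
clock: 15.52
tool_pos: [656.0, 33.0, 72.3]
ee_rot: [[0.012, 1.0, -0.006], [1.0, -0.012, 0.001], [0.001, -0.006, -1.0]]
ft_force: [0.1, 0.2, -0.2]
width: 85.3
grasp_force: 0.0
clock: 15.93
tool_pos: [659.7, 32.7, 78.4]
ee_rot: [[0.011, 1.0, 0.003], [1.0, -0.011, -0.0], [-0.0, 0.003, -1.0]]
ft_force: [0.4, 0.7, 0.8]
width: 25.3
grasp_force: 0.0
clock: 16.35
tool_pos: [658.5, 32.8, 77.9]
ee_rot: [[0.011, 1.0, 0.001], [1.0, -0.011, -0.0], [-0.0, 0.001, -1.0]]
ft_force: [-2.7, -0.4, 5.8]
width: 12.6
grasp_force: 38.9
```

```bash
python3 -m creep '[{"tx":3.3,"ty":-12.3,"tz":0,"spin":0},{"tx":1.4,"ty":-12.7,"tz":0,"spin":0},{"tx":-0.4,"ty":-12.7,"tz":0,"spin":0},{"tx":-2.4,"ty":-12.5,"tz":0,"spin":0},{"tx":0,"ty":0,"tz":0,"spin":0}]'
python3 -m creep '[{"tx":-4.3,"ty":-12.1,"tz":0,"spin":0},{"tx":-3,"ty":-5.6,"tz":0,"spin":0},{"tx":-3,"ty":-5.6,"tz":0,"spin":0},{"tx":0,"ty":0,"tz":0,"spin":0},{"tx":0,"ty":0,"tz":0,"spin":0}]'
```

```text
clock: 16.77
tool_pos: [608.7, 38.1, 78.1]
ee_rot: [[0.011, 1.0, 0.004], [1.0, -0.011, 0.004], [0.004, 0.004, -1.0]]
ft_force: [4.1, 12.0, 0.2]
width: 13.0
grasp_force: 39.5
clock: 17.18
tool_pos: [586.9, 27.5, 78.1]
ee_rot: [[0.011, 1.0, 0.006], [1.0, -0.011, 0.003], [0.003, 0.006, -1.0]]
ft_force: [3.8, 9.4, 2.7]
width: 13.0
grasp_force: 39.7
```

```bash
for i in 1; do python3 -m creep '[{"tx":-1.2,"ty":-1.8,"tz":0,"spin":0},{"tx":0,"ty":0,"tz":0,"spin":0},{"tx":0,"ty":0,"tz":0,"spin":0}]'; done
python3 -m creep '[{"tx":-1.2,"ty":-1.8,"tz":0,"spin":0},{"tx":0,"ty":0,"tz":0,"spin":0},{"tx":0,"ty":0,"tz":0,"spin":0}]'
```

```text
clock: 17.43
tool_pos: [585.6, 26.7, 78.1]
ee_rot: [[0.011, 1.0, 0.006], [1.0, -0.011, 0.004], [0.004, 0.006, -1.0]]
ft_force: [6.3, 10.1, 1.8]
width: 12.6
grasp_force: 39.7
clock: 17.68
tool_pos: [584.8, 25.6, 78.1]
ee_rot: [[0.012, 1.0, 0.008], [1.0, -0.012, 0.004], [0.004, 0.008, -1.0]]
ft_force: [7.4, 10.9, 0.2]
width: 12.6
grasp_force: 39.6
```

```bash
python3 -m creep '[{"tx":-1.2,"ty":-1.8,"tz":0,"spin":0},{"tx":0,"ty":0,"tz":0,"spin":0},{"tx":0,"ty":0,"tz":0,"spin":0}]'
python3 -m creep '[{"tx":-1.2,"ty":-1.8,"tz":0,"spin":0},{"tx":0,"ty":0,"tz":0,"spin":0},{"tx":0,"ty":0,"tz":0,"spin":0}]'
python3 - <<'E'
from h import *
for c in ['scene','side','wrist']:
  for k in range(2):
    get_image(c);find(c,['lever_pin','lever_pivot','well'],n=1)
E
```

```text
clock: 17.93
tool_pos: [584.6, 25.5, 78.2]
ee_rot: [[0.012, 1.0, 0.012], [1.0, -0.012, 0.005], [0.006, 0.012, -1.0]]
ft_force: [13.5, 15.1, -3.5]
width: 13.0
grasp_force: 39.5
clock: 18.18
tool_pos: [584.4, 25.3, 78.4]
ee_rot: [[0.012, 1.0, 0.015], [1.0, -0.012, 0.007], [0.007, 0.015, -1.0]]
ft_force: [18.0, 20.2, -6.6]
width: 12.8
grasp_force: 39.5
scene lever_pin 0.43 [586.6  24.  104.9]
scene lever_pivot 0.79 [632.9 -46.3  62.5]
scene well 0.61 [548.2 -54.3  11.3]
scene lever_pin 0.59 [583.2  26.3 104.8]
scene lever_pivot 0.91 [632.3 -47.8  60.7]
scene well 0.9 [542.5 -57.3  13.2]
side lever_pin 0.58 [ 710.7 -247.4    1.7]
side lever_pivot 0.55 [546.8 -56.5  11.3]
side well 0.74 [546.7 -57.9  20.6]
side lever_pin 0.51 [584.9  22.3 107.4]
side lever_pivot 0.9 [625.  -50.6  60.6]
side well 0.57 [545.6 -59.3  16.3]
wrist lever_pin 0.71 [583.6  19.9 105.9]
wrist lever_pin 0.79 [586.2  21.7 105.1]
```

```bash
python3 -m creep '[{"tx":0,"ty":0,"tz":0,"spin":0},{"tx":0,"ty":0,"tz":0,"spin":0},{"tx":0,"ty":0,"tz":0,"spin":0},{"tx":0,"ty":0,"tz":0,"spin":0},{"tx":0,"ty":0,"tz":0,"spin":0}]'
python3 avg.py
```

```text
clock: 19.8
tool_pos: [584.4, 25.3, 78.3]
ee_rot: [[0.012, 1.0, 0.015], [1.0, -0.012, 0.007], [0.007, 0.015, -1.0]]
ft_force: [18.5, 20.7, -6.7]
width: 12.8
grasp_force: 39.6
('side', 'well') 5 [544.6 -59.   14.7] [1.  1.2 0.8]
('side', 'needle_tip') 5 [546.8 -60.   20.7] [1.1 1.3 0.4]
('scene', 'well') 5 [544.7 -57.9  12. ] [1.8 1.2 0.7]
('scene', 'needle_tip') 5 [544.6 -57.2  21.5] [1.  1.1 1.8]
```

The lever is steady against its stop, and the well is still within about 1 mm of the needle. Handing in.

```bash
python3 -c "
from cell import *
print(hand_in())"
```

```text
the job is handed in; nothing more can be done
None
```

I slid the carrier until the well measured within about 1 mm of the needle tip and let go. I then swung the lever to its stop and handed the job in at about 22 s, still holding it there; the hand-in returned no verdict.

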